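Sieve the wash basket and pack the stoppers

TASK

Shake the small steel pellets out through the slots of the wash basket into the white tub, keeping the stoppers in the basket, and then open the grey case's lid wide and tip the stoppers from the basket into the case. Put the stray stoppers from the bench into the case as well and set the empty basket back upright on the middle of its rubber mat. See that no stopper stands above the case's rim, then shut the lid fully, and leave the amber bottle and the white jar where they are.

Things in the scene. Friction and masses are not known exactly. Their poses are not given: they have to be found in the camera images.
- basket: Steel sieve basket, 146 mm long (its x, -71 to +75 mm), 124 mm wide (y), 320 g; origin on its underside, z up. Side walls and rear wall (-x end) are 55 mm high, 4 mm thick; floor 5 mm thick, solid in the nose half (x -5 to +75), slotted in the rear half. Starts standing on the mat, pellets on the solid floor. Contents slide at slopes of about 27 to 36 degrees
- basket_slots (a point): underside of the basket in the middle of its slotted rear half (basket x -36 mm): three slots 16 mm wide right across the width, at x -21 to -5, -44 to -28 and -67 to -51 mm, which pass pellets but not stoppers. With the basket held nose-up the contents slide over the slots to the rear wall
- basket_bar (a point): middle of the basket's carrying bar, over x = 0, 75 mm above the basket's underside; the bar runs across the basket (its y), is 12 mm thick (along x) and 16 mm high, with free space under it
- basket_nose (a point): middle of the top of the basket's nose lip, basket x +75, z 9 mm. This end is open but for the lip, 4 mm above the floor, over which stoppers leave when the basket is tipped about 60 degrees nose-down
- mat: black rubber mat 150 x 170 x 4 mm, fixed; origin under its centre. The basket's place
- tub: white plastic catch tub, open on top, fixed, 190 (x) x 170 (y) x 55 mm high, walls and floor 4 mm; origin under its centre. For the pellets
- case: grey plastic storage case, fixed, 160 (x) x 150 (y) x 45 mm high, walls and floor 5 mm; origin under its centre. Its lid is hinged on its +x rim. For the stoppers; lying or standing in one layer they stay below the rim, one lying on another does not
- lid (a joint): hinge of the case's lid, rad: 0 closed, 0 to 0.4 at the start (shut or ajar); at 1.6 it stands upright beyond the case; stop at 1.9. The hinge is stiff: the lid stays where it is left and takes about 2 to 3 N at its edge to move. The lid is 160 x 150 x 7 mm
- lid_hinge (a point): middle of the lid's hinge line, which runs along the case's y, on its +x edge at rim height; the closed lid reaches 160 mm from it towards the case's -x, its underside at this height
- lid_handle (a point): top of the knob on the lid's outer face, 130 mm from the hinge line in mid-width, standing 35 mm out of the lid; gripped near its top; room for fingers on both sides
- stopper1: red-brown rubber stopper, a cone 32 mm across at the -z end, 27 mm at the +z end, 32 mm tall, 26 g; origin at its middle, 16 mm up its axis. Starts standing in the basket; may be absent
- stopper2: red-brown rubber stopper, a cone 32 mm across at the -z end, 27 mm at the +z end, 32 mm tall, 26 g; origin at its middle, 16 mm up its axis. Starts standing in the basket; may be absent
- stopper3: red-brown rubber stopper, a cone 32 mm across at the -z end, 27 mm at the +z end, 32 mm tall, 26 g; origin at its middle, 16 mm up its axis. Starts standing in the basket; may be absent
- stopper4: red-brown rubber stopper, a cone 32 mm across at the -z end, 27 mm at the +z end, 32 mm tall, 26 g; origin at its middle, 16 mm up its axis. Starts standing in the basket; may be absent
- stopper5: red-brown rubber stopper, a cone 32 mm across at the -z end, 27 mm at the +z end, 32 mm tall, 26 g; origin at its middle, 16 mm up its axis. Starts standing astray on the bench; may be absent
- stopper6: red-brown rubber stopper, a cone 32 mm across at the -z end, 27 mm at the +z end, 32 mm tall, 26 g; origin at its middle, 16 mm up its axis. Starts standing astray on the bench; may be absent
- stopper7: red-brown rubber stopper, a cone 32 mm across at the -z end, 27 mm at the +z end, 32 mm tall, 26 g; origin at its middle, 16 mm up its axis. Starts standing astray on the bench; may be absent
- pellet1: small steel pellet, a cylinder 11 mm across and 11 mm tall along its z, 10 g; origin at its middle. Starts standing on the basket's solid floor; may be absent
- pellet2: small steel pellet, a cylinder 11 mm across and 11 mm tall along its z, 10 g; origin at its middle. Starts standing on the basket's solid floor; may be absent
- pellet3: small steel pellet, a cylinder 11 mm across and 11 mm tall along its z, 10 g; origin at its middle. Starts standing on the basket's solid floor; may be absent
- pellet4: small steel pellet, a cylinder 11 mm across and 11 mm tall along its z, 10 g; origin at its middle. Starts standing on the basket's solid floor; may be absent
- pellet5: small steel pellet, a cylinder 11 mm across and 11 mm tall along its z, 10 g; origin at its middle. Starts standing on the basket's solid floor; may be absent
- reagent: bystander: amber reagent bottle 42 mm across, 85 mm tall; origin under it
- jar: bystander: white jar 52 mm across, 55 mm tall; origin under it
There are look-alikes about, which are no part of the job. What is shaped like the stopper6 but turquoise is not meant.

How it is judged:
On the way, in this order (a step that is already met when the one before it is completed fails the run):
1. all pellets lie in the tub while the basket's stoppers are still in the basket (x of pellet1 in the frame of tub between -0.092 and 0.092 m and y of pellet1 in the frame of tub between -0.082 and 0.082 m and z of pellet1 in the frame of tub between 0 and 0.05 m and x of pellet2 in the frame of tub between -0.092 and 0.092 m and y of pellet2 in the frame of tub between -0.082 and 0.082 m and z of pellet2 in the frame of tub between 0 and 0.05 m and x of pellet3 in the frame of tub between -0.092 and 0.092 m and y of pellet3 in the frame of tub between -0.082 and 0.082 m and z of pellet3 in the frame of tub between 0 and 0.05 m and x of pellet4 in the frame of tub between -0.092 and 0.092 m and y of pellet4 in the frame of tub between -0.082 and 0.082 m and z of pellet4 in the frame of tub between 0 and 0.05 m and x of pellet5 in the frame of tub between -0.092 and 0.092 m and y of pellet5 in the frame of tub between -0.082 and 0.082 m and z of pellet5 in the frame of tub between 0 and 0.05 m and x of stopper1 in the frame of basket between -0.075 and 0.075 m and y of stopper1 in the frame of basket between -0.062 and 0.062 m and z of stopper1 in the frame of basket between 0 and 0.065 m and x of stopper2 in the frame of basket between -0.075 and 0.075 m and y of stopper2 in the frame of basket between -0.062 and 0.062 m and z of stopper2 in the frame of basket between 0 and 0.065 m and x of stopper3 in the frame of basket between -0.075 and 0.075 m and y of stopper3 in the frame of basket between -0.062 and 0.062 m and z of stopper3 in the frame of basket between 0 and 0.065 m and x of stopper4 in the frame of basket between -0.075 and 0.075 m and y of stopper4 in the frame of basket between -0.062 and 0.062 m and z of stopper4 in the frame of basket between 0 and 0.065 m), for 0.2 s.
2. all stoppers lie in the case, none above its rim, the lid still open (x of stopper1 in the frame of case between -0.077 and 0.077 m and y of stopper1 in the frame of case between -0.072 and 0.072 m and z of stopper1 in the frame of case between 0 and 0.03 m and x of stopper2 in the frame of case between -0.077 and 0.077 m and y of stopper2 in the frame of case between -0.072 and 0.072 m and z of stopper2 in the frame of case between 0 and 0.03 m and x of stopper3 in the frame of case between -0.077 and 0.077 m and y of stopper3 in the frame of case between -0.072 and 0.072 m and z of stopper3 in the frame of case between 0 and 0.03 m and x of stopper4 in the frame of case between -0.077 and 0.077 m and y of stopper4 in the frame of case between -0.072 and 0.072 m and z of stopper4 in the frame of case between 0 and 0.03 m and x of stopper5 in the frame of case between -0.077 and 0.077 m and y of stopper5 in the frame of case between -0.072 and 0.072 m and z of stopper5 in the frame of case between 0 and 0.03 m and x of stopper6 in the frame of case between -0.077 and 0.077 m and y of stopper6 in the frame of case between -0.072 and 0.072 m and z of stopper6 in the frame of case between 0 and 0.03 m and x of stopper7 in the frame of case between -0.077 and 0.077 m and y of stopper7 in the frame of case between -0.072 and 0.072 m and z of stopper7 in the frame of case between 0 and 0.03 m and value of joint lid above 1 rad), for 0.2 s.
At the end, for the whole second after the job is handed in: every pellet in the tub; every stopper in the case with its centre less than 30 mm above the case's underside; lid shut to within 0.06 rad; the basket standing upright (within 0.1 rad) and at rest on the mat, its origin within 45 mm of the mat's centre (x of pellet1 in the frame of tub between -0.092 and 0.092 m and y of pellet1 in the frame of tub between -0.082 and 0.082 m and z of pellet1 in the frame of tub between 0 and 0.05 m and x of pellet2 in the frame of tub between -0.092 and 0.092 m and y of pellet2 in the frame of tub between -0.082 and 0.082 m and z of pellet2 in the frame of tub between 0 and 0.05 m and x of pellet3 in the frame of tub between -0.092 and 0.092 m and y of pellet3 in the frame of tub between -0.082 and 0.082 m and z of pellet3 in the frame of tub between 0 and 0.05 m and x of pellet4 in the frame of tub between -0.092 and 0.092 m and y of pellet4 in the frame of tub between -0.082 and 0.082 m and z of pellet4 in the frame of tub between 0 and 0.05 m and x of pellet5 in the frame of tub between -0.092 and 0.092 m and y of pellet5 in the frame of tub between -0.082 and 0.082 m and z of pellet5 in the frame of tub between 0 and 0.05 m and x of stopper1 in the frame of case between -0.077 and 0.077 m and y of stopper1 in the frame of case between -0.072 and 0.072 m and z of stopper1 in the frame of case between 0 and 0.03 m and x of stopper2 in the frame of case between -0.077 and 0.077 m and y of stopper2 in the frame of case between -0.072 and 0.072 m and z of stopper2 in the frame of case between 0 and 0.03 m and x of stopper3 in the frame of case between -0.077 and 0.077 m and y of stopper3 in the frame of case between -0.072 and 0.072 m and z of stopper3 in the frame of case between 0 and 0.03 m and x of stopper4 in the frame of case between -0.077 and 0.077 m and y of stopper4 in the frame of case between -0.072 and 0.072 m and z of stopper4 in the frame of case between 0 and 0.03 m and x of stopper5 in the frame of case between -0.077 and 0.077 m and y of stopper5 in the frame of case between -0.072 and 0.072 m and z of stopper5 in the frame of case between 0 and 0.03 m and x of stopper6 in the frame of case between -0.077 and 0.077 m and y of stopper6 in the frame of case between -0.072 and 0.072 m and z of stopper6 in the frame of case between 0 and 0.03 m and x of stopper7 in the frame of case between -0.077 and 0.077 m and y of stopper7 in the frame of case between -0.072 and 0.072 m and z of stopper7 in the frame of case between 0 and 0.03 m and horizontal distance between basket and mat below 0.045 m and angle between basket's own z axis and vertical below 0.1 rad and height (world z) of basket below 0.012 m and linear speed of basket below 0.02 m/s and value of joint lid below 0.06 rad and velocity of joint lid below 0.05 rad/s); the robot touches nothing.
It fails at once if the amber bottle is pushed more than 30 mm or tipped over (distance of reagent from where it was at the start of the episode above 0.03 m or angle between reagent's own z axis and vertical above 0.5 rad).
It fails at once if the white jar is pushed more than 30 mm or tipped over (distance of jar from where it was at the start of the episode above 0.03 m or angle between jar's own z axis and vertical above 0.5 rad).
Of stopper1, stopper2, stopper3, stopper4 only 2 to 4 are there at a start; the rules pass over those that are not, and their reading is None.
Of pellet1, pellet2, pellet3, pellet4, pellet5 only 3 to 5 are there at a start; the rules pass over those that are not, and their reading is None.
Of stopper5, stopper6, stopper7 only 2 to 3 are there at a start; the rules pass over those that are not, and their reading is None.
At some moment in a run one of stopper5, stopper6, stopper7 may be knocked a few centimetres aside while the robot is not near it.
It also fails if it takes over 210 s, if anything falls off the work surface, if the arm or the gripper's body presses on something with over 40 N, if the wrist force passes 120 N, or if a joint passes its speed limit or range.

ROBOT

A 6-joint arm with a two-finger parallel gripper is mounted at the origin on the work surface. World frame = base frame: x ahead of the robot, y to its left, z up, the work surface at z = 0. Lengths are in m, angles in rad, forces in N, time in s.
With the tool pointing down it reaches from about 0.35 to 1 m from the base axis. Payload 7.1 kg.
Tool frame: the origin (TCP) lies between the finger pads; the fingertips stand 22 mm ahead of it and the grasp point (between the pads) lies 3 mm ahead of it; z points along the fingers, y is the line along which they close (so a half turn about z gives the same grasp; the last joint's range is limited). The gripper opens to 85 mm and grips with 20 to 120 N. Pads are 22 mm wide; open, the fingers measure 114 mm over their backs; the gripper's body (76 mm by 85 mm) begins 54 mm behind the grasp point. The pads swing forward as they close: fully open they stand 13 mm farther back than shut.
Start: joints at [1.153, 0.423, 1.63, -0, 1.089, -0.019], TCP at [0.243, 0.576, 0.253] pointing down, gripper open.
Joint ranges: [-3, 3], [-0.9, 2.11], [0.09, 2.58], [-1.31, 4.45], [0.11, 2.69], [-2.54, 2.54]. Speed limits (rad/s): [2.39, 2.39, 3.01, 3.14, 3.14, 3.14].

INTERFACE

Orientations are given as a rotation vector (axis times angle).
In Python, from rig import manip gives the robot as it stands. The module is installed in compiled form; this text tells all that it offers. Calls block until the motion is done:
- manip.move_to(position, orientation): joint-space move of the TCP to a pose.
- manip.servo_line(position, orientation=None, rate=0.15): straight line of the TCP; orientation=None keeps the orientation; rate is the mean speed in m/s.
- manip.set_joints(angles): joint-space move.
- manip.command_gripper(opening, f_grip=None): finger opening in m; f_grip is the grip in N (None keeps the last); returns when the fingers have stopped.
- manip.hold(seconds).
- manip.solve_ik(position, orientation): joint angles nearest the present ones, or None.
- manip.camera(name): name is "scene" or "top" or "wrist"; returns a dict with "image" (384x512x3 uint8, red, green, blue), "fx", "fy", "cx", "cy" (pixels), "cam_to_world" (4x4, takes a point from camera to world coordinates); the wrist camera has in their place "mount" (4x4, takes a point from camera to tool coordinates, whose origin is the TCP and whose axes are the flange's). Camera axes: x right, y down, z forward; pixel columns grow to the right and rows downward; lengths in m; the calibration is good to about 2 mm. A picture is of the moment at which its call begins: read the wrist's pose just before it. There is no depth.
A pose or a line that the arm cannot do raises manip.IKError and nothing moves.
- manip.sign_off(): hands the job in; it is judged then, once.
Readings, each from a call of its own:
- manip.get_time(): time.
- manip.get_joint_positions(): joint angles.
- manip.get_joint_vel(): joint speeds.
- manip.get_tau(): joint torques, N m.
- manip.get_position(): TCP position.
- manip.get_ee_rot(): TCP orientation.
- manip.get_contact_force(): force on the tool from outside, world axes, zero at the start.
- manip.get_torque(): the same for the moment, N m.
- manip.get_width(): finger opening in m.
- manip.get_grip_force(): force on a finger pad.
Only numpy, scipy, OpenCV 4.12 (cv2) and the standard library are available. Lean on these libraries where they do the work, as an engineer would, in place of code of your own. Each camera call takes 0.05 s, during which the arm holds its last target. There are 200 camera calls.

## Working session

There is one attempt and no reset: what is moved stays moved. The work goes in short steps, each a Python script; the robot and the scene stay as the last script left them, time stands still between calls to the robot, and variables do not carry over. Pictures are saved under pics/ and viewed, at most 14 in all, crops included, and the job is handed in when it is done.

```bash
mkdir -p pics; cat > h.py <<'E'
import numpy as np, cv2
from rig import manip as m
from scipy.spatial.transform import Rotation as R
def snap(name, fn=None):
    if name=='wrist':
        p=np.array(m.get_position()); r=np.array(m.get_ee_rot())
        c=m.camera(name); T=np.eye(4); T[:3,:3]=R.from_rotvec(r).as_matrix(); T[:3,3]=p
        c['cam_to_world']=T@np.array(c['mount'])
    else: c=m.camera(name)
    c['T']=np.array(c['cam_to_world'])
    if fn: cv2.imwrite('pics/'+fn, cv2.cvtColor(c['image'],cv2.COLOR_RGB2BGR))
    return c
def pt(c,u,v,z):
    d=c['T'][:3,:3]@np.array([(u-c['cx'])/c['fx'],(v-c['cy'])/c['fy'],1]); o=c['T'][:3,3]
    return o+d*(z-o[2])/d[2]
def proj(c,P):
    q=np.linalg.inv(c['T'])@np.append(P,1); return c['fx']*q[0]/q[2]+c['cx'], c['fy']*q[1]/q[2]+c['cy']
E
python3 - <<'E'
from h import *
a=snap('top','top0.png'); b=snap('scene','scene0.png')
for c in(a,b): print(c['fx'],c['cx'],c['cy'],c['T'].round(3).tolist())
w=snap('wrist'); print(np.array(w['mount']).round(3).tolist(), w['fx']); print(m.get_ee_rot(),m.get_width())
for n in('top','scene'):
    i=cv2.imread(f'pics/{n}0.png'); cv2.imwrite(f'pics/{n}0b.png',cv2.resize(i,(800,600),interpolation=2))
E
```

```text
380.0603592462684 252.59004960820246 192.52149907180217 [[-0.003, -0.985, 0.171, 0.362], [-1.0, 0.004, 0.004, -0.002], [-0.005, -0.171, -0.985, 1.056], [0.0, 0.0, 0.0, 1.0]]
378.9929973085319 247.8825794493348 193.2289733430097 [[-0.58, 0.662, -0.475, 0.994], [0.815, 0.463, -0.348, 0.328], [-0.011, -0.589, -0.808, 0.857], [0.0, 0.0, 0.0, 1.0]]
[[-0.001, -0.961, -0.276, 0.071], [1.0, -0.001, -0.0, 0.002], [0.0, -0.276, 0.961, -0.12], [0.0, 0.0, 0.0, 1.0]] 320.06200361824926
[-6.22148107e-01 -3.07911580e+00  1.83299632e-03] 0.0852710984394708
```

View pics/top0b.png

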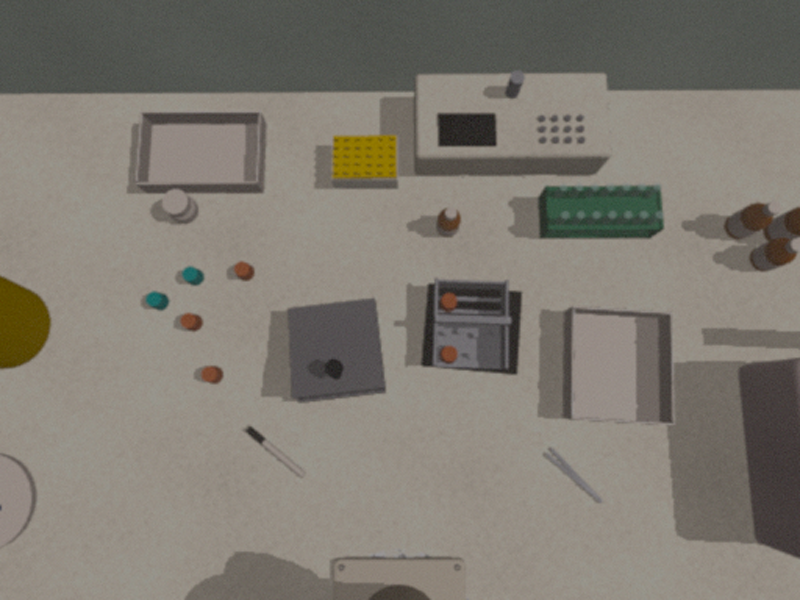

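View pics/scene0b.png

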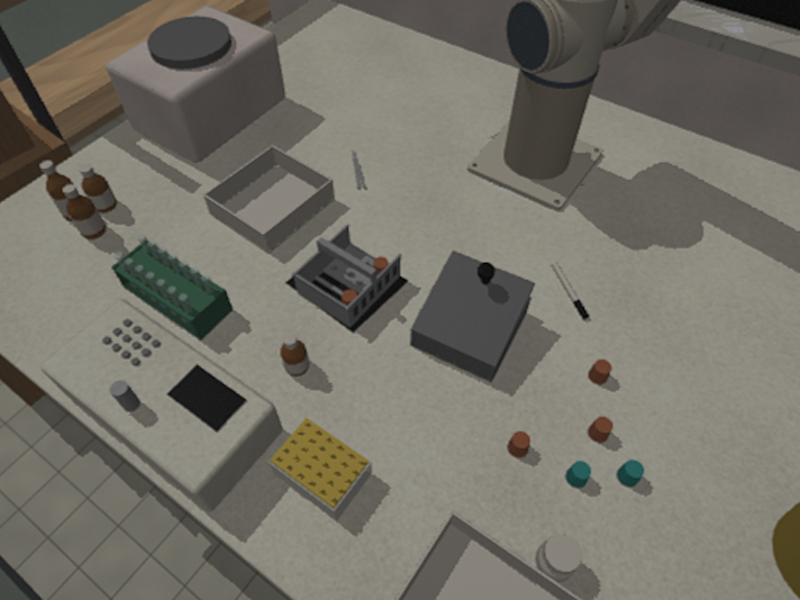

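Top view (800 px scale): tub at (620,365), mat and basket at (472,325), case at (337,348) with its knob at (334,368), red stoppers at (244,271), (191,322) and (212,375), amber bottle at (448,221), white jar at (178,205). The turquoise ones are decoys.

```bash
python3 - <<'E'
from h import *
a=snap('top'); b=snap('scene')
import pickle
for n,c in(('top',a),('scene',b)):
    h=cv2.cvtColor(c['image'],cv2.COLOR_RGB2HSV)
    mk=cv2.inRange(h,(2,110,60),(12,255,255))
    k,_,st,ce=cv2.connectedComponentsWithStats(mk)
    for i in range(1,k):
        if st[i,4]>25: print(n,ce[i].round(1),st[i],pt(c,*ce[i],0.018).round(3),pt(c,*ce[i],.03).round(3))
s=.64
for nm,u,v,z in [('tub tl',568,311,.055),('tub tr',671,313,.055),('tub br',672,422,.055),('tub bl',565,420,.055),
 ('lid tl',289,307,.052),('lid tr',375,299,.052),('lid br',384,390,.052),('lid bl',293,398,.052),('knob',335,368,.087),
 ('mat tl',431,285,.004),('mat tr',521,291,.004),('mat br',517,373,.004),('mat bl',424,365,.004),('bar l',437,318,.083),('bar r',512,321,.083),('reag',448,221,.04),('jar',178,205,.055)]:
    print(nm,pt(a,u*s,v*s,z).round(3))
A=cv2.resize(a['image'][170:250,262:342],(600,600),interpolation=2)
B=cv2.resize(b['image'][130:220,175:265],(600,600),interpolation=2)
cv2.imwrite('pics/crop1.png',cv2.cvtColor(cv2.resize(np.hstack([A,B]),(800,400)),4))
E
```

```text
top [498.4 158.7] [492 153  13  14  45] [ 0.635 -0.688  0.018] [ 0.632 -0.68   0.03 ]
top [155.8 172.9] [150 168  12  11  95] [0.598 0.273 0.018] [0.595 0.27  0.03 ]
top [287.  192.4] [282 187  11  12  94] [ 0.542 -0.093  0.018] [ 0.539 -0.092  0.03 ]
top [121.8 205.4] [116 201  13  10 101] [0.507 0.363 0.018] [0.505 0.359 0.03 ]
top [286.6 226.4] [282 222  10  10  83] [ 0.447 -0.09   0.018] [ 0.446 -0.089  0.03 ]
top [135.  239.2] [129 235  13  10 100] [0.414 0.322 0.018] [0.413 0.319 0.03 ]
scene [243.1 168.7] [240 165   8  10  58] [ 0.438 -0.096  0.018] [ 0.446 -0.09   0.03 ]
scene [222.7 189.1] [219 185  10  10  63] [ 0.53  -0.099  0.018] [ 0.536 -0.093  0.03 ]
scene [383.6 237.5] [377 230  14  16 151] [0.418 0.325 0.018] [0.426 0.325 0.03 ]
scene [384.  274.4] [377 267  15  16 169] [0.51  0.367 0.018] [0.517 0.366 0.03 ]
scene [331.9 284. ] [325 276  14  16 161] [0.602 0.278 0.018] [0.608 0.278 0.03 ]
tub tl [ 0.516 -0.293  0.055]
tub tr [ 0.512 -0.468  0.055]
tub br [ 0.331 -0.455  0.055]
tub bl [ 0.334 -0.279  0.055]
lid tl [0.525 0.183 0.052]
lid tr [0.539 0.036 0.052]
lid br [0.384 0.02  0.052]
lid bl [0.371 0.172 0.052]
knob [0.419 0.099 0.087]
mat tl [ 0.573 -0.063  0.004]
mat tr [ 0.561 -0.225  0.004]
mat br [ 0.414 -0.213  0.004]
mat bl [ 0.429 -0.049  0.004]
bar l [ 0.501 -0.068  0.083]
bar r [ 0.496 -0.192  0.083]
reag [ 0.681 -0.093  0.04 ]
jar [0.708 0.384 0.055]
```

View pics/crop1.png

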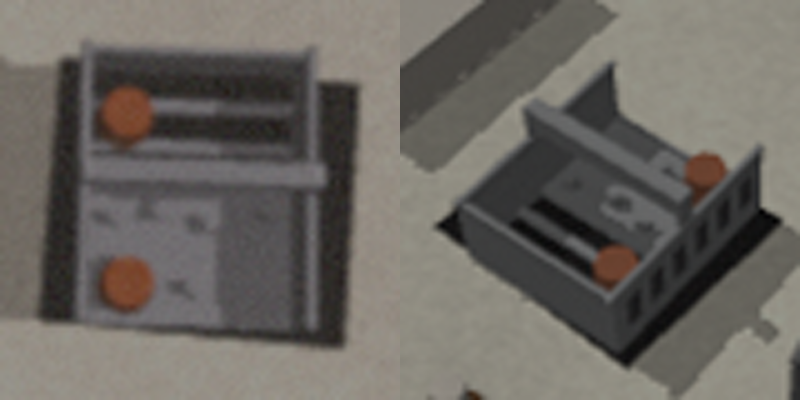

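The crop shows the basket with its nose towards the robot and the slots on the far side. It holds 2 stoppers, one over the slots and one on the floor, and about 4–5 pellets on the solid floor.

```bash
cat >> h.py <<'E'
def bpose(ref, P, yaw, pitch, sgn=1):
    """tool pose so that basket point ref (basket frame) is at P; nose heading yaw, pitch>0 nose-up; gripped at bar"""
    B=(R.from_euler('z',yaw)*R.from_euler('y',-pitch)).as_matrix()
    z=-B[:,2]; y=sgn*B[:,0]; x=np.cross(y,z)
    bar=np.array(P)+B@(np.array([0,0,.075])-np.array(ref))
    return bar-.003*z, R.from_matrix(np.c_[x,y,z]).as_rotvec()
def down(yaw):  # tool down, closing line (tool y) along yaw
    y=np.array([np.cos(yaw),np.sin(yaw),0]); z=np.array([0,0,-1.]); return R.from_matrix(np.c_[np.cross(y,z),y,z]).as_rotvec()
E
python3 - <<'E'
from h import *
d=np.deg2rad
for s in(1,-1):
  p,r=bpose((0,0,0),(.4985,-.13,.004),d(178),0,s); print('grasp',s,p.round(3),None if (q:=m.solve_ik(p,r)) is None else np.round(q,2))
  for yaw in range(-180,180,45):
    o=[]
    for pit in(35,45,55):
      q=m.solve_ik(*bpose((-.036,0,0),(.423,-.374,.125),d(yaw),d(pit),s)); o.append(None if q is None else np.round(q,2).tolist())
    for pit in(-30,-60,-70):
      q=m.solve_ik(*bpose((.075,0,.009),(.455,.103,.07),d(yaw),d(pit),s)); o.append(None if q is None else np.round(q,2).tolist())
    print(s,yaw,*o,sep='\n   ')
E
```

```text
grasp 1 [ 0.498 -0.13   0.082] None
1
   -180
   None
   None
   None
   [0.26, 0.28, 2.27, -0.99, 0.15, -1.94]
   None
   None
1
   -135
   [-0.45, 0.51, 1.75, -0.62, 1.19, 2.23]
   [-0.37, 0.58, 1.71, -0.73, 1.31, 2.35]
   [-0.31, 0.67, 1.68, -0.82, 1.44, 2.45]
   [0.04, 0.3, 2.24, 1.05, 0.4, 1.45]
   [-0.34, 0.52, 2.46, 1.92, 0.99, 0.17]
   [-0.47, 0.71, 2.48, 1.9, 1.24, -0.05]
1
   -90
   [-0.46, 0.34, 2.04, -0.93, 0.69, 1.83]
   [-0.36, 0.39, 2.1, -1.23, 0.78, 2.19]
   None
   [-0.04, 0.38, 2.08, 0.73, 0.85, 0.99]
   [-0.36, 0.61, 2.04, 1.01, 1.27, 0.48]
   [-0.44, 0.72, 2.01, 1.04, 1.42, 0.38]
1
   -45
   None
   None
   None
   [0.03, 0.47, 1.91, 0.41, 1.17, 0.57]
   [-0.15, 0.75, 1.67, 0.54, 1.66, 0.41]
   [-0.18, 0.86, 1.59, 0.58, 1.81, 0.38]
1
   0
   [-1.01, 0.32, 2.08, 0.97, 0.63, -1.79]
   [-1.12, 0.36, 2.15, 1.31, 0.72, -2.2]
   [-1.22, 0.44, 2.2, 1.54, 0.88, -2.52]
   [0.16, 0.52, 1.82, 0.08, 1.32, 0.12]
   [0.13, 0.83, 1.47, 0.11, 1.88, 0.1]
   [0.12, 0.94, 1.36, 0.13, 2.05, 0.1]
1
   45
   [-1.05, 0.48, 1.79, 0.65, 1.14, -2.2]
   [-1.13, 0.55, 1.77, 0.77, 1.26, -2.34
[... 1147 characters left out ...]
   None
   None
-1
   0
   [-1.01, 0.32, 2.08, 0.97, 0.63, 1.35]
   [-1.12, 0.36, 2.15, 1.31, 0.72, 0.94]
   [-1.22, 0.44, 2.2, 1.54, 0.88, 0.62]
   None
   None
   None
-1
   45
   [-1.05, 0.48, 1.79, 0.65, 1.14, 0.94]
   [-1.13, 0.55, 1.77, 0.77, 1.26, 0.8]
   [-1.2, 0.64, 1.75, 0.87, 1.38, 0.69]
   None
   None
   None
-1
   90
   [-0.93, 0.63, 1.52, 0.35, 1.51, 0.52]
   [-0.97, 0.72, 1.43, 0.41, 1.67, 0.49]
   [-1.01, 0.82, 1.34, 0.47, 1.83, 0.48]
   [0.41, 0.44, 1.98, -0.56, 1.03, 2.35]
   None
   None
-1
   135
   [-0.75, 0.69, 1.4, 0.02, 1.66, 0.03]
   [-0.76, 0.8, 1.27, 0.02, 1.85, 0.03]
   [-0.76, 0.91, 1.15, 0.02, 2.04, 0.03]
   [0.42, 0.34, 2.15, -0.89, 0.64, 1.93]
   None
   None
```

```bash
python3 - <<'E'
from h import *
d=np.deg2rad
yaw=d(178)
p,r=bpose((0,0,0),(.4985,-.13,.004),yaw,0,-1)
m.command_gripper(.07,90)
m.move_to(p+[0,0,.15],r); print(m.get_time())
c=snap('wrist','w1.png')
m.servo_line(p,r,.12); m.command_gripper(0.0,90); print(m.get_width(),m.get_grip_force(),m.get_contact_force())
m.servo_line(p+[0,0,.12],r,.12)
q=bpose((-.036,0,0),(.423,-.374,.135),yaw,0,-1); m.servo_line(*q,.2)
print(m.get_time(),m.get_contact_force(),m.get_width())
snap('wrist','w2.png')
a=cv2.imread('pics/w1.png');b=cv2.imread('pics/w2.png');cv2.imwrite('pics/w12.png',cv2.resize(np.hstack([a,b]),(800,300)))
E
```

```text
3.2083
0.010392605821417636 88.37605834007263 [0.19022774 0.43468963 5.67400772]
7.8583 [ 0.13864477 -0.06283779 -4.57617223] 0.010730019668547567
```

View pics/w12.png

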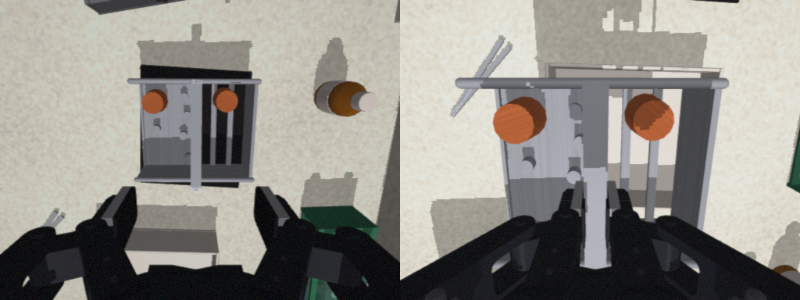

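Basket is held above the tub, with all 5 pellets seen at left of the bar and both stoppers inside. Now tilting nose-up.

```bash
python3 - <<'E'
from h import *
d=np.deg2rad; yaw=d(178)
P=lambda pit,dx=0,dz=0: bpose((-.036,0,0),(.423+dx,-.374,.102+dz),yaw,d(pit),-1)
m.servo_line(*P(20,0,.03),.1)
for k in(30,38,45): m.servo_line(*P(k),.04); m.hold(.3)
for i in range(3):
    m.servo_line(*P(45,.012,.0),.2); m.servo_line(*P(45,-.012,.012),.2)
m.servo_line(*P(45),.1); m.hold(.4)
print(m.get_time(),m.get_width())
snap('wrist','w3.png'); snap('top','t3.png')
a=cv2.imread('pics/w3.png');b=cv2.imread('pics/t3.png')[170:320,330:480];cv2.imwrite('pics/w3t.png',cv2.resize(np.hstack([a,cv2.resize(b,(512,384))]),(800,300)))
E
```

```text
13.5417 0.01038919635337247
```

View pics/w3t.png

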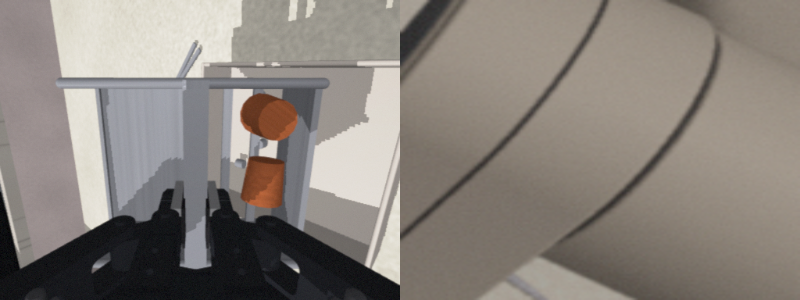

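```bash
python3 - <<'E'
from h import *
d=np.deg2rad; yaw=d(178)
P=lambda pit,dx=0,dz=0,dy=0: bpose((-.036,0,0),(.423+dx,-.374+dy,.102+dz),yaw,d(pit),-1)
for i in range(3):
    m.servo_line(*P(45,.0,.0,.015),.25); m.servo_line(*P(45,.0,.012,-.015),.25)
m.servo_line(*P(36,0,.01),.06); m.servo_line(*P(50,0,.01),.06)
for i in range(3):
    m.servo_line(*P(50,.012,.0),.25); m.servo_line(*P(50,-.012,.015),.25)
m.servo_line(*P(25,0,.03),.08); m.hold(.3)
print(m.get_time(),m.get_width())
snap('wrist','w4.png'); s=snap('scene','s4.png')
a=cv2.imread('pics/w4.png')[60:320,90:470];b=cv2.imread('pics/s4.png')[60:210,100:300];cv2.imwrite('pics/w4t.png',np.hstack([cv2.resize(a,(400,300)),cv2.resize(b,(400,300))]))
E
```

```text
18.7583 0.010284453103646552
```

View pics/w4t.png

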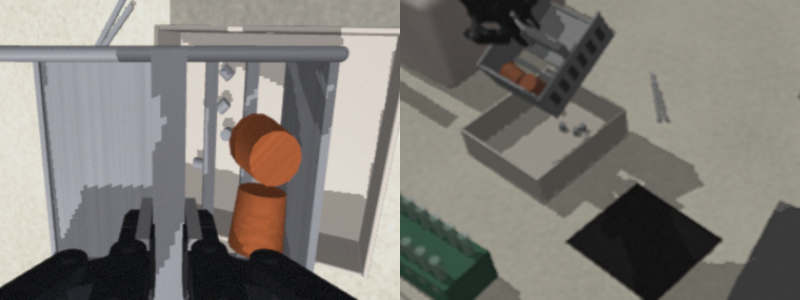

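Four pellets visible in the tub through the slots; the fifth may be hidden. Zooming in on the scene picture already taken.

```bash
python3 - <<'E'
import cv2,numpy as np
b=cv2.imread('pics/s4.png')[105:140,225:260];a=cv2.imread('pics/s4.png')[65:115,130:215]
cv2.imwrite('pics/s4z.png',np.hstack([cv2.resize(b,(400,400),interpolation=2),cv2.resize(a,(400,400),interpolation=2)]))
E
```

```text
(no output)
```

View pics/s4z.png

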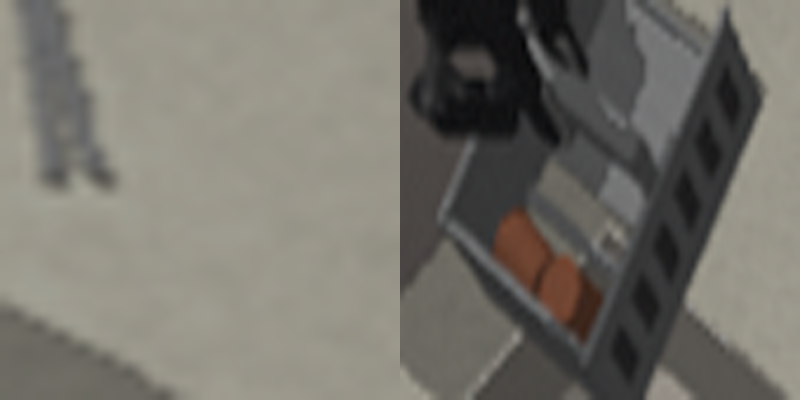

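```bash
python3 - <<'E'
from h import *
d=np.deg2rad; yaw=d(178)
P=lambda pit,dx=0,dz=0,dy=0: bpose((-.036,0,0),(.423+dx,-.374+dy,.102+dz),yaw,d(pit),-1)
m.servo_line(*P(25,-.02,.10,-.01),.15); m.servo_line(*P(35,-.02,.10,-.01),.15); m.hold(.2)
snap('wrist','w5.png'); snap('scene','s5.png')
a=cv2.imread('pics/w5.png')[60:320,90:470]
z=[cv2.resize(cv2.imread(f'pics/s{k}.png')[105:145,155:215],(400,300),interpolation=2) for k in(4,5)]
cv2.imwrite('pics/w5t.png',np.vstack([np.hstack([cv2.resize(a,(400,300)),z[0]]),np.hstack([z[1],cv2.resize(cv2.imread('pics/w4.png')[90:290,230:390],(400,300),interpolation=2)])]))
E
```

```text
(no output)
```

View pics/w5t.png

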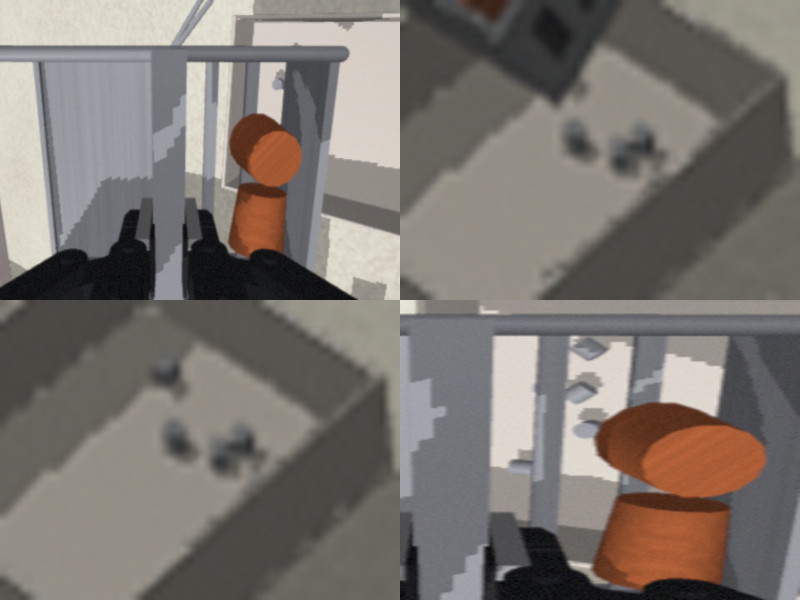

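```bash
python3 - <<'E'
import cv2,numpy as np
b=cv2.imread('pics/w1.png')[100:240,165:345];a=cv2.imread('pics/w2.png')[90:290,90:480]
cv2.imwrite('pics/z1.png',np.hstack([cv2.resize(b,(400,400),interpolation=2),cv2.resize(a,(400,400),interpolation=2)]))
E
```

```text
(no output)
```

View pics/z1.png

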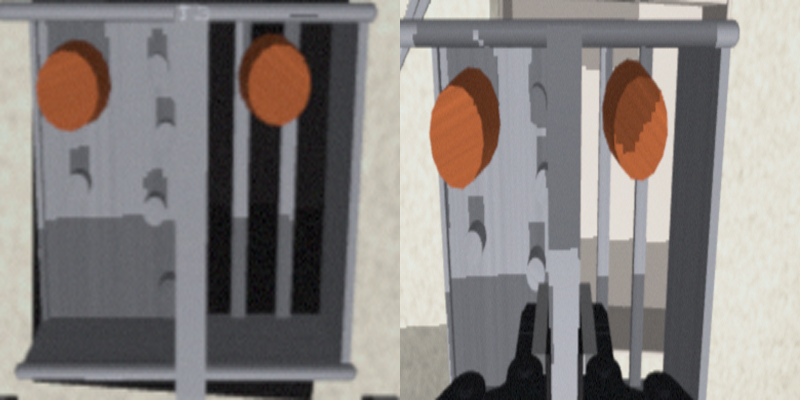

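```bash
python3 - <<'E'
from h import *
d=np.deg2rad; yaw=d(178)
P=lambda pit,dx=0,dz=0,dy=0: bpose((-.036,0,0),(.423+dx,-.374+dy,.102+dz),yaw,d(pit),-1)
m.servo_line(*P(35,0,.01),.15)
for k in range(2):
    m.servo_line(*P(12,0,.02),.15); m.servo_line(*P(45,0,.02),.15)
    for i in range(3):
        m.servo_line(*P(45,.0,.005,.015),.4); m.servo_line(*P(45,.0,.02,-.015),.4)
for k in range(4): m.servo_line(*P(45,.0,.005,0),.4); m.servo_line(*P(45,.0,.025,0),.4)
m.servo_line(*P(40,-.03,.14,0),.2); m.hold(.2); print(m.get_time())
snap('wrist','w6.png'); snap('scene','s6.png')
a=cv2.imread('pics/w6.png')[60:320,90:470]
b=cv2.imread('pics/s6.png')
cv2.imwrite('pics/w6t.png',np.hstack([cv2.resize(a,(400,400)),cv2.resize(b[85:155,130:220],(400,400),interpolation=2)]))
E
```

```text
29.5833
```

View pics/w6t.png

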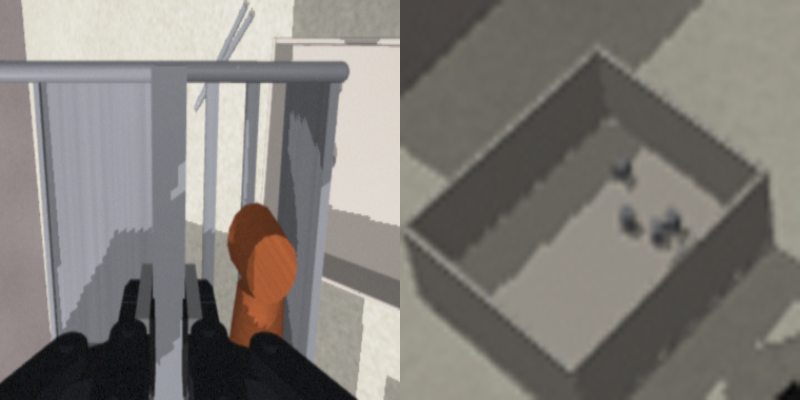

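```bash
python3 - <<'E'
from h import *
d=np.deg2rad; yaw=d(178)
s=snap('scene')
for x,y in((222,168),(228,218),(260,235),(272,222),(282,235)): print('s6',pt(s,130+x*90/400,85+y*70/400,.01).round(3))
P=bpose((-.036,0,0),(.423,-.374,.132),yaw,d(25),-1)
c=snap('wrist'); T=np.eye(4);T[:3,:3]=R.from_rotvec(P[1]).as_matrix();T[:3,3]=P[0]; c['T']=T@np.array(c['mount'])
for x,y in((226,72),(223,103),(226,133),(197,162)): print('w4',pt(c,90+x*.95,60+y*.867,.01).round(3))
i=cv2.imread('pics/s6.png')[115:135,170:200]
print(cv2.cvtColor(i,6)[4:18:1,2:26])
E
```

```text
s6 [ 0.364 -0.404  0.01 ]
s6 [ 0.393 -0.373  0.01 ]
s6 [ 0.39  -0.345  0.01 ]
s6 [ 0.377 -0.345  0.01 ]
s6 [ 0.381 -0.332  0.01 ]
w4 [ 0.388 -0.323  0.01 ]
w4 [ 0.386 -0.349  0.01 ]
w4 [ 0.389 -0.376  0.01 ]
w4 [ 0.359 -0.406  0.01 ]
[[ 97 107 134 144 143 143 143 143 144 144 144 143 143 143 142 143 143 142
  144 143 142 143 143 143]
 [112 135 144 144 142 143 144 141 137 137 142 143 143 142 143 142 143 144
  141 140 143 144 143 143]
 [146 144 144 142 143 142 143 130 111 109 128 141 143 143 143 144 144 140
  126 124 136 143 143 143]
 [144 143 142 143 143 143 145 119 100  98 103 133 144 144 141 140 141 128
  108 102 110 134 144 143]
 [143 143 143 143 143 143 146 112  81  69  79 122 142 146 129 120 120 118
   99  88  68 122 146 144]
 [144 142 143 142 143 144 146 123  80  56  59  86 122 143 124 106  91  69
   62  60  51 115 137 140]
 [143 143 143 143 143 143 144 129 103  79  76  91 106 135 121  94  82  79
   75  74  70  88  95 129]
 [143 143 144 143 143 143 144 146 147 128 113 111 136 148 108  63  58  76
   89 111 108  99 107 131]
 [143 144 143 142 143 142 143 144 144 146 146 145 145 146 121  82  70  85
   96 133 124 105 129 127]
 [143 143 143 143 143 144 144 143 144 144 144 143 143 145 146 124 111 114
  112 136 131 121 114 101]
 [144 143 143 143 143 143 143 143 142 143 143 143 144 143 144 145 146 146
  147 141 119 102  92  77]
 [143 143 142 143 143 142 143 143 144 143 143 144 144 144 144 143 144 145
  143 117 101  89  74  72]
 [143 143 143 143 143 143 143 143 143 143 143 143 143 143 143 143 144 145
  128 106  81  70  73  74]
 [144 143 142 143 143 143 143 143 143 144 143 143 143 143 144 143 146 142
  114  78  71  73  73  74]]
```

Rays from both views agree on five pellets in the tub: y = −0.404, −0.373, −0.345 twice (one hidden behind a slot bar in the wrist view), and about −0.325. Next I set the basket back turned, so it can be regrasped for tipping, then look at the lid.

```bash
python3 - <<'E'
from h import *
d=np.deg2rad
M=np.array([.494,-.138,.004])
for yaw in(60,75,90,105):
  for s in(-1,1):
    q=[m.solve_ik(*bpose((0,0,0),M+[0,0,h],d(yaw),0,s)) for h in(.002,.12)]
    print(yaw,s,[None if x is None else np.round(x,2).tolist() for x in q])
for yaw in(60,75,90):
  for y0 in(.06,.09):
    q=[m.solve_ik(*bpose((.075,0,.009),(.445,y0,.075),d(yaw),d(-p),1)) for p in(0,20,40,60,70)]
    print(yaw,y0,[None if x is None else np.round(x,2).tolist() for x in q])
# knob / lid arc
h=np.array([.532,.11,.045]);cy=d(5)
for th in(0,.4,.8,1.2,1.6,1.75):
  o=[]
  for k in(0,.3,.6):
    x=-.13*np.cos(th)+.036*np.sin(th); z=.13*np.sin(th)+.036*np.cos(th)
    K=h+[x*np.cos(cy),x*np.sin(cy),z]
    Rt=R.from_rotvec(np.array([-np.sin(cy),np.cos(cy),0])*th*k)*R.from_rotvec(down(cy+np.pi/2))
    q=m.solve_ik(K-.003*Rt.as_matrix()[:,2],Rt.as_rotvec()); o.append(None if q is None else np.round(q,2).tolist())
  print(th,o)
E
```

```text
60 -1 [[-0.3, 0.53, 1.97, -0.0, 0.64, 1.8], [-0.3, 0.33, 1.92, -0.0, 0.89, 1.8]]
60 1 [[-0.3, 0.53, 1.97, -0.0, 0.64, -1.34], [-0.3, 0.33, 1.92, -0.0, 0.89, -1.34]]
75 -1 [[-0.3, 0.53, 1.97, -0.0, 0.64, 1.54], [-0.3, 0.33, 1.92, -0.0, 0.89, 1.54]]
75 1 [[-0.3, 0.53, 1.97, -0.0, 0.64, -1.6], [-0.3, 0.33, 1.92, -0.0, 0.89, -1.6]]
90 -1 [[-0.3, 0.53, 1.97, -0.0, 0.64, 1.28], [-0.3, 0.33, 1.92, -0.0, 0.89, 1.28]]
90 1 [[-0.3, 0.53, 1.97, -0.0, 0.64, -1.87], [-0.3, 0.33, 1.92, -0.0, 0.89, -1.87]]
105 -1 [[-0.3, 0.53, 1.97, -0.0, 0.64, 1.01], [-0.3, 0.33, 1.92, -0.0, 0.89, 1.01]]
105 1 [[-0.3, 0.53, 1.97, -0.0, 0.64, -2.13], [-0.3, 0.33, 1.92, -0.0, 0.89, -2.13]]
60 0.06 [[-0.04, 0.3, 2.17, -0.0, 0.67, -1.09], [0.19, 0.38, 2.02, -0.31, 1.0, -0.66], [0.35, 0.54, 1.84, -0.44, 1.35, -0.47], [0.45, 0.74, 1.67, -0.52, 1.67, -0.39], [0.48, 0.85, 1.59, -0.55, 1.82, -0.37]]
60 0.09 [[0.03, 0.3, 2.17, -0.0, 0.67, -1.01], [0.25, 0.39, 2.0, -0.29, 1.02, -0.61], [0.4, 0.55, 1.82, -0.41, 1.38, -0.44], [0.49, 0.76, 1.64, -0.48, 1.7, -0.37], [0.52, 0.86, 1.55, -0.52, 1.86, -0.36]]
75 0.06 [[-0.06, 0.32, 
[... 821 characters left out ...]
, -0.0, 0.52, -1.45], [0.21, 0.44, 2.18, -0.0, 0.52, -1.45], [0.21, 0.44, 2.18, -0.0, 0.52, -1.45]]
0.4 [[0.2, 0.36, 2.11, 0.0, 0.67, -1.45], [0.2, 0.4, 2.04, 0.02, 0.82, -1.47], [0.19, 0.45, 1.98, 0.03, 0.95, -1.49]]
0.8 [[0.19, 0.34, 2.01, 0.0, 0.79, -1.46], [0.18, 0.44, 1.87, 0.03, 1.07, -1.49], [0.17, 0.55, 1.74, 0.04, 1.33, -1.51]]
1.2 [[0.18, 0.38, 1.89, 0.0, 0.87, -1.47], [0.17, 0.54, 1.68, 0.03, 1.28, -1.5], [0.16, 0.71, 1.49, 0.05, 1.66, -1.51]]
1.6 [[0.18, 0.46, 1.78, 0.0, 0.9, -1.48], [0.16, 0.67, 1.48, 0.03, 1.47, -1.51], [0.15, 0.91, 1.23, 0.06, 1.97, -1.51]]
1.75 [[0.17, 0.49, 1.74, 0.0, 0.91, -1.49], [0.16, 0.72, 1.41, 0.03, 1.53, -1.51], [0.15, 0.99, 1.13, 0.06, 2.08, -1.51]]
```

```bash
python3 - <<'E'
from h import *
d=np.deg2rad
M=np.array([.494,-.138,.004])
P=lambda pit,dx=0,dz=0,dy=0: bpose((-.036,0,0),(.423+dx,-.374+dy,.102+dz),d(178),d(pit),-1)
m.servo_line(*P(10,0,.08),.15)
for yaw,f in((150,.33),(120,.66),(90,1.)):
    X=np.array([.46,-.374,.15])*(1-f)+(M+[0,0,.12])*f
    m.servo_line(*bpose((0,0,0),X,d(yaw),d(8),-1),.25)
m.servo_line(*bpose((0,0,0),M+[0,0,.03],d(90),0,-1),.15)
m.servo_line(*bpose((0,0,0),M+[0,0,.0005],d(90),0,-1),.06)
print(m.get_contact_force()); m.command_gripper(.06)
p=np.array(m.get_position()); m.servo_line(p+[0,0,.15],None,.25)
m.move_to([.40,.098,.24],down(d(95))); print(m.get_time())
c=snap('wrist','w7.png'); snap('top','t7.png')
i=cv2.imread('pics/t7.png')[150:280,170:350]
cv2.imwrite('pics/w7t.png',np.hstack([cv2.resize(cv2.imread('pics/w7.png'),(400,300)),cv2.resize(i,(400,300),interpolation=2)]))
E
```

```text
[-4.46641584  0.44857166  5.27834482]
37.4333
```

View pics/w7t.png

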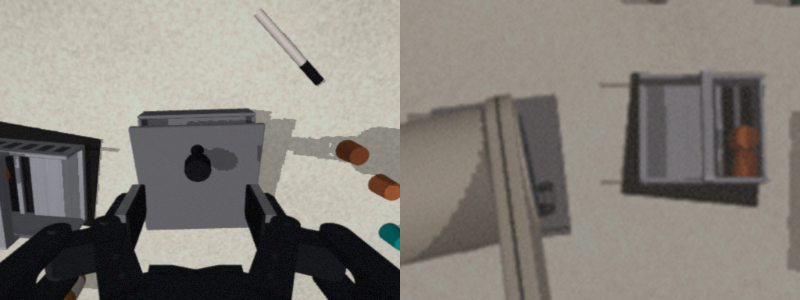

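Lid is ajar: in the wrist view its free edge is at row 126, ahead of the case's front at row 112; knob is at (198,167).

```bash
python3 - <<'E'
from h import *
from scipy.optimize import brentq, minimize
c=snap('wrist')
g=cv2.cvtColor(c['image'],cv2.COLOR_RGB2GRAY)
mk=(g<38).astype(np.uint8); mk[:150]=0; mk[260:]=0; mk[:,:200]=0; mk[:,310:]=0
k,_,st,ce=cv2.connectedComponentsWithStats(mk); 
for i in range(1,k):
    if st[i,4]>60: print('dark',st[i],ce[i].round(1))
s=1.28
hl=pt(c,147*s,228*s,.053); hr=pt(c,260*s,228*s,.053)
print('hinge outer corners',hl.round(3),hr.round(3), (hl+hr)/2, np.linalg.norm(hl-hr))
H=(hl+hr)/2; H[2]=.045
cl=[pt(c,137*s,113*s,.045),pt(c,255*s,109*s,.045)]; print('case front rim',np.round(cl,3))
ca=(np.array(cl[0])+cl[1])/2; ax=H-ca; print('case yaw',np.degrees(np.arctan2(ax[1],ax[0])),np.linalg.norm(ax), 'by hinge',np.degrees(np.arctan2((hr-hl)[1],(hr-hl)[0])))
for th in np.arange(0,.45,.05):
    cy=np.deg2rad(5); u=np.array([np.cos(cy),np.sin(cy),0])
    E=H-u*.16*np.cos(th)+[0,0,.16*np.sin(th)]; K=H-u*(.13*np.cos(th)-.042*np.sin(th))+[0,0,.13*np.sin(th)+.042*np.cos(th)]
    print(round(th,2),'edge',np.round(proj(c,E)),'knobtop',np.round(proj(c,K)),K.round(3))
E
```

```text
dark [ 236  186   34   46 1143] [252.8 210.7]
hinge outer corners [0.538 0.044 0.053] [0.524 0.202 0.053] [0.53088841 0.12260302 0.053     ] 0.1584865852401458
case front rim [[0.379 0.024 0.045]
 [0.361 0.171 0.045]]
case yaw 8.728631027653822 0.16280320145554475 by hinge 94.9247892694971
0.0 edge [261. 145.] knobtop [263. 185.] [0.401 0.111 0.087]
0.05 edge [262. 146.] knobtop [263. 190.] [0.404 0.111 0.093]
0.1 edge [262. 148.] knobtop [263. 194.] [0.406 0.112 0.1  ]
0.15 edge [262. 150.] knobtop [264. 200.] [0.409 0.112 0.106]
0.2 edge [263. 153.] knobtop [264. 206.] [0.412 0.112 0.112]
0.25 edge [263. 156.] knobtop [264. 212.] [0.416 0.113 0.118]
0.3 edge [263. 161.] knobtop [264. 219.] [0.42  0.113 0.124]
0.35 edge [264. 165.] knobtop [265. 227.] [0.424 0.113 0.129]
0.4 edge [264. 171.] knobtop [265. 235.] [0.428 0.114 0.134]
```

```bash
cat >> h.py <<'E'
H=np.array([.530,.111,.045]); CY=np.deg2rad(5); U=np.array([np.cos(CY),np.sin(CY),0]); V=np.array([-U[1],U[0],0]); C=H-.08*U
def knob(th,tilt,n=.036):
    K=H+U*(-.13*np.cos(th)+n*np.sin(th))+np.array([0,0,.13*np.sin(th)+n*np.cos(th)])+V*.002
    Rt=R.from_rotvec(V*tilt)*R.from_rotvec(down(CY+np.pi/2))
    return K-.003*Rt.as_matrix()[:,2],Rt.as_rotvec()
E
python3 - <<'E'
from h import *
th=.28
m.command_gripper(.06)
p,r=knob(th,.14); m.servo_line(p+[0,0,.06],r,.2); m.servo_line(p,r,.08)
m.command_gripper(0,40); print(m.get_width(),m.get_grip_force(),m.get_contact_force())
for t in np.arange(.35,1.76,.1):
    m.servo_line(*knob(t,t*.5),.12)
print(m.get_width(),m.get_contact_force(),m.get_time())
m.command_gripper(.06)
p=np.array(m.get_position()); z=R.from_rotvec(m.get_ee_rot()).as_matrix()[:,2]
m.servo_line(p-.08*z,None,.25)
m.move_to([.45,-.02,.35],down(CY+np.pi/2)); print(m.get_time())
c=snap('wrist','w8.png');snap('scene','s8.png')
cv2.imwrite('pics/w8t.png',np.hstack([cv2.resize(cv2.imread('pics/w8.png'),(400,300)),cv2.resize(cv2.imread('pics/s8.png'),(400,300))]))
E
```

```text
0.026538111907480302 39.284998532384634 [  1.13093982 -10.57897549   1.29134065]
0.02602904230738155 [ 1.33545739 12.14323356  6.80493093] 43.55
45.525
```

View pics/w8t.png

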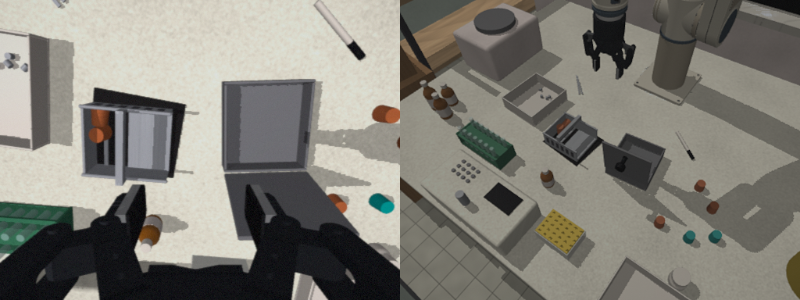

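```bash
python3 - <<'E'
from h import *
d=np.deg2rad
M=np.array([.494,-.138,.004]); 
m.command_gripper(.07)
p,r=bpose((0,0,0),M,d(90),0,1)
m.move_to(p+[0,0,.15],r); m.servo_line(p,r,.15); m.command_gripper(0,90); print(m.get_width(),m.get_contact_force())
m.servo_line(*bpose((0,0,0),M+[0,0,.10],d(90),d(6),1),.15)
T=lambda pit,z,y=.058,x=.446: bpose((.075,0,.009),(x,y,z),d(95),d(pit),1)
m.servo_line(*T(5,.13),.2)
m.servo_line(*T(-15,.10),.1)
for k,z in((-25,.08),(-32,.07),(-38,.066),(-44,.064),(-50,.064),(-56,.064),(-62,.064)):
    m.servo_line(*T(k,z),.04); m.hold(.25)
m.hold(.4); print(m.get_time(),m.get_width())
snap('wrist','w9.png');snap('scene','s9.png')
cv2.imwrite('pics/w9t.png',np.hstack([cv2.resize(cv2.imread('pics/w9.png'),(400,300)),cv2.resize(cv2.imread('pics/s9.png')[110:290,200:440],(400,300))]))
E
```

```text
0.01043006056081036 [-1.37500553 -0.07488257  5.64742637]
55.9417 0.010660550183330978
```

View pics/w9t.png

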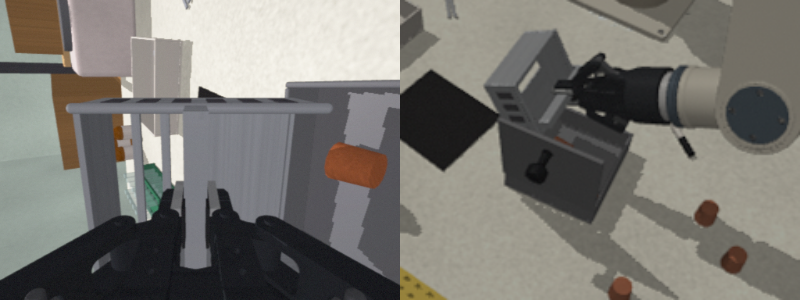

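One stopper is in the case at (355,165); the other is hidden. A short shake, then I level the basket and put it back on the mat, checking the contents numerically.

```bash
cat >> h.py <<'E'
def reds(c,z=.02,amin=40,roi=None):
    h=cv2.cvtColor(c['image'],cv2.COLOR_RGB2HSV); mk=cv2.inRange(h,(2,110,45),(13,255,255))
    k,_,st,ce=cv2.connectedComponentsWithStats(mk)
    return [(ce[i].round(1),st[i,2:].tolist(),pt(c,*ce[i],z).round(3)) for i in range(1,k) if st[i,4]>amin]
E
python3 - <<'E'
from h import *
d=np.deg2rad
T=lambda pit,z,y=.058,x=.446: bpose((.075,0,.009),(x,y,z),d(95),d(pit),1)
m.servo_line(*T(-66,.066),.1)
for i in range(3): m.servo_line(*T(-66,.078),.3); m.servo_line(*T(-66,.066),.3)
m.hold(.3)
m.servo_line(*T(-30,.11),.15); m.servo_line(*T(5,.14),.2)
M=np.array([.494,-.138,.004])
m.servo_line(*bpose((0,0,0),M+[0,0,.1],d(90),0,1),.25)
print(m.get_time())
for n in('wrist','top'):
    c=snap(n,n[0]+'10.png')
    for x in reds(c): print(n,*x)
cv2.imwrite('pics/w10t.png',np.hstack([cv2.resize(cv2.imread('pics/w10.png'),(400,300)),cv2.resize(cv2.imread('pics/t10.png')[150:285,60:240],(400,300))]))
E
```

```text
60.4833
wrist [494.4 121.2] [36, 38, 1183] [0.441 0.075 0.02 ]
top [287.  142.5] [13, 9, 52] [ 0.685 -0.096  0.02 ]
top [487.7 142. ] [12, 9, 48] [ 0.683 -0.662  0.02 ]
top [498.6 161.2] [16, 16, 108] [ 0.628 -0.686  0.02 ]
top [155.7 172.8] [12, 11, 93] [0.598 0.273 0.02 ]
top [194.9 206.7] [10, 13, 112] [0.502 0.161 0.02 ]
top [112.7 221.3] [13, 10, 100] [0.462 0.385 0.02 ]
top [223.6 228.9] [12, 11, 113] [0.441 0.082 0.02 ]
top [134.9 239.2] [12, 10, 89] [0.414 0.322 0.02 ]
```

View pics/w10t.png

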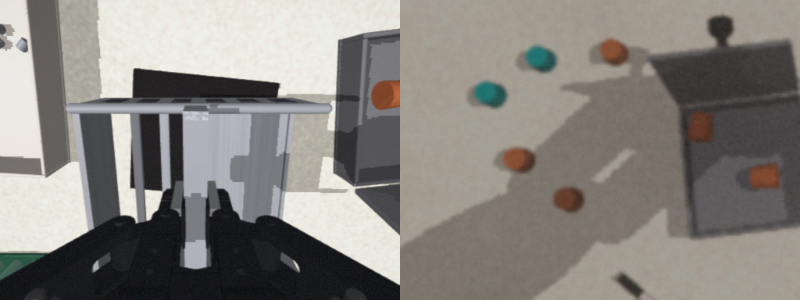

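Both stoppers lie flat in the case at (0.502,0.161) and (0.441,0.082), and the basket is empty. One stray got knocked to (0.462,0.385). I'll set the basket down and place the strays.

```bash
python3 - <<'E'
from h import *
d=np.deg2rad
M=np.array([.494,-.138,.004])
m.servo_line(*bpose((0,0,0),M+[0,0,.03],d(90),0,1),.15)
m.servo_line(*bpose((0,0,0),M+[0,0,.0005],d(90),0,1),.06)
m.command_gripper(.06); m.servo_line(np.array(m.get_position())+[0,0,.2],None,.25)
r=down(CY+np.pi/2)
for k,((sx,sy),(dx,dy)) in enumerate([((.415,.323),(.398,.071)),((.462,.385),(.410,.134)),((.599,.274),(.465,.130))]):
    m.command_gripper(.06)
    m.move_to([sx,sy,.16],r)
    if k==1:
        c=snap('top'); L=[x[2] for x in reds(c) if np.hypot(x[2][0]-sx,x[2][1]-sy)<.05]; print(L)
    m.servo_line([sx,sy,.028],r,.15); m.command_gripper(0,35); w=m.get_width(); print(k,w,m.get_time())
    if w<.02: break
    m.servo_line([sx,sy,.3],r,.3); m.move_to([dx,dy,.25],r)
    m.servo_line([dx,dy,.036],r,.15); m.command_gripper(.037); m.servo_line([dx,dy,.25],r,.25)
m.move_to([.243,.35,.3],r)
print(m.get_time())
c=snap('top','t11.png')
for x in reds(c): print(*x)
cv2.imwrite('pics/t11z.png',cv2.resize(c['image'][165:285,150:350][:,:,::-1],(800,480),interpolation=2))
E
```

```text
0 0.028215595702834138 66.7083
[array([0.461, 0.383, 0.02 ])]
1 0.02876696008164792 74.6833
2 0.028147603749672945 82.35
88.275
[509.3 142. ] [5, 14, 42] [ 0.683 -0.723  0.02 ]
[287.9 142.1] [13, 10, 50] [ 0.686 -0.098  0.02 ]
[487.1 141.4] [13, 10, 59] [ 0.685 -0.66   0.02 ]
[498.9 160.8] [18, 16, 125] [ 0.629 -0.687  0.02 ]
[195.  206.4] [11, 13, 124] [0.503 0.161 0.02 ]
[207.2 220.2] [11, 11, 98] [0.465 0.127 0.02 ]
[225.8 236.2] [16, 27, 265] [0.421 0.075 0.02 ]
[205.1 239.9] [12, 11, 99] [0.411 0.131 0.02 ]
```

View pics/t11z.png

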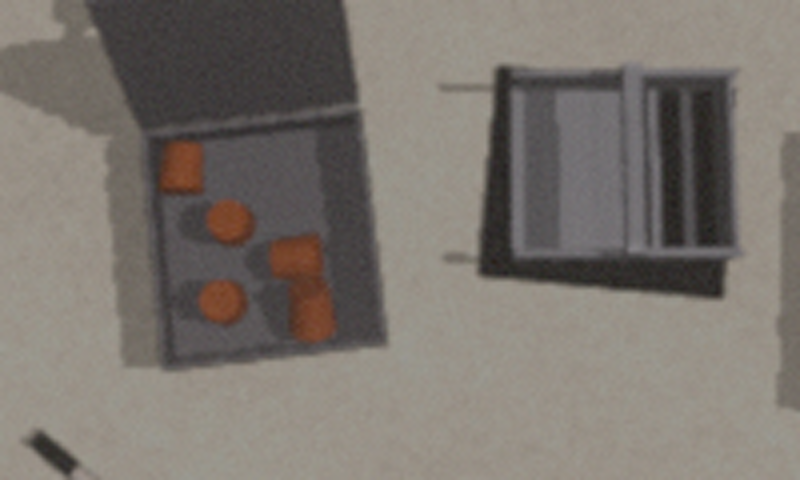

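The first stray placed, near (0.405,0.07), has toppled against a neighbour and may be leaning. That was my 15th picture, one over the limit of 14, so I view no more. From here I measure numerically: stereo heights of the red pixels from two parallel wrist shots.

```bash
cat >> h.py <<'E'
def stereo(x=.42,y=.095,z=.20,b=.05):
    r=down(CY+np.pi/2); f=[]
    for s in(1,-1):   # cam x = tool y = V
        m.move_to(np.array([x,y,z])-s*b/2*V,r); m.hold(.3); f.append(snap('wrist'))
    L,Rr=f; nd=128
    pad=lambda i: cv2.copyMakeBorder(i,0,0,nd,0,cv2.BORDER_REPLICATE)
    g=[cv2.GaussianBlur(pad(q['image']),(3,3),0) for q in f]
    D=cv2.StereoSGBM_create(0,nd,7,P1=8*3*49,P2=32*3*49,disp12MaxDiff=2,uniquenessRatio=5).compute(*g)[:,nd:]/16.
    h=cv2.cvtColor(L['image'],cv2.COLOR_RGB2HSV); mk=cv2.inRange(h,(2,110,45),(13,255,255))
    v,u=np.nonzero((mk>0)&(D>5)); bb=np.linalg.norm(L['T'][:3,3]-Rr['T'][:3,3]); Z=L['fx']*bb/D[v,u]
    P=np.c_[(u-L['cx'])/L['fx']*Z,(v-L['cy'])/L['fy']*Z,Z,np.ones_like(Z)]@L['T'].T
    return L,P[:,:3]
E
python3 - <<'E'
from h import *
L,P=stereo()
for x in reds(L,.03,150): print(*x)
rel=(P-C); a=rel@U; b=rel@V
print('n',len(P))
# grid 8 mm of median height (mm), rows: case x from - to +, cols: case y
for i in np.arange(-.08,.08,.008):
    print('%4d'%(i*1e3),' '.join('%3d'%(1e3*np.median(P[s,2])) if (s:=(a>=i)&(a<i+.008)&(b>=j)&(b<j+.008)).sum()>15 else ' . ' for j in np.arange(-.072,.072,.008)))
E
```

```text
[258. 174.] [42, 74, 2280] [0.418 0.08  0.03 ]
[316.9 169.4] [37, 36, 991] [0.409 0.134 0.03 ]
[305.3 220.4] [34, 38, 900] [0.46 0.13 0.03]
[335.9 252.4] [32, 37, 767] [0.491 0.165 0.03 ]
n 4678
 -80  .   .   .   .   .   .   .   .   .   .   .   .   .   .   .   .   .   . 
 -72  .   .   .   .   .    9   8  .   .   .   .   .   .   .   .   .   .   . 
 -64  .   .   .   .   19  24  24  21  .   .   .   .   .   .   .   .   .   . 
 -56  .   .   .   .   26  32  31  24  .   .   .   .    8   8  .   .   .   . 
 -48  .   .   .   .   30  35  35  30  .   .   .    9  23  33  20  .   .   . 
 -40  .   .   .   .   33  36  36  33  .   .   .   15  33  35  35  .   .   . 
 -32  .   .   .   .   .   29  31  29  .   .   .   17  32  34  35  .   .   . 
 -24  .   .   .   .   .   22  29  29  25  .   .   .   .   .   .   .   .   . 
 -16  .   .   .   .   .   29  30  31  30  .   .   .   .   .   .   .   .   . 
  -8  .   .   .   .   .   29  30  29  29  .   .   .   .   .   .   .   .   . 
   0  .   .   .   .   .   .   .   .   .   .   .    4   6   5  .   .   .   . 
   7  .   .   .   .   .   .   .   .   .   .    4  22  31  22  20  77  .   . 
  15  .   .   .   .   .   .   .   .   .   .   17  32  33  34  .   .   .   . 
  23  .   .   .   .   .   .   .   .   .   .   .   .   33  32  .   73  .   . 
  31  .   .   .   .   .   .   .   .   .   .   .   .   .   .   18  30  .   . 
  39  .   .   .   .   .   .   .   .   .   .   .   .   .   .   30  39  .   . 
  47  .   .   .   .   .   .   .   .   .   .   .   .   .   .   .   .   .   . 
  55  .   .   .   .   .   .   .   .   .   .   .   .   .   .   .   .   .   . 
  63  .   .   .   .   .   .   .   .   .   .   .   .   .   .   .   .   .   . 
  71  .   .   .   .   .   .   .   .   .   .   .   .   .   .   .   .   .   .
```

The heights show every stopper top at about 36 mm or less, below the 45 mm rim, in a single layer. Closing the lid by reversing the arc, then a light press on the knob.

```bash
python3 - <<'E'
from h import *
m.command_gripper(.06)
p,r=knob(1.75,.875); z=R.from_rotvec(r).as_matrix()[:,2]
m.servo_line(np.array(m.get_position())+[0,0,.22],None,.25)
m.move_to(p-.10*z+np.array([0,0,.05]),r); m.servo_line(p-.08*z,r,.2); m.servo_line(p,r,.1)
print(m.get_contact_force()); m.command_gripper(0,40); print(m.get_width(),m.get_contact_force())
for t in np.arange(1.65,.05,-.1): m.servo_line(*knob(t,t*.5),.12)
print(m.get_width(),m.get_contact_force())
for t in(.05,.03,.01,0): m.servo_line(*knob(t,0),.05); print(t,np.round(m.get_contact_force(),1),m.get_width())
E
```

```text
[ 0.10543632 -0.11785805 -0.70417223]
0.025224805094296095 [ 2.38092278 14.84861882  2.26920355]
0.025228573698518126 [ -4.2017917  -11.98322255   3.24997566]
0.05 [ -3.5 -16.7   2.4] 0.025168775352651135
0.03 [ -3.5 -16.4   3.5] 0.025188771030005632
0.01 [ -4.8 -17.2   4.8] 0.025192409453787864
0 [ -4.  -16.4   3.6] 0.025100266379033488
```

```bash
python3 - <<'E'
from h import *
p=np.array(m.get_position())
for k in range(8):
    p[2]-=.0015; m.servo_line(p,None,.03); f=m.get_contact_force()[2]; print(round(p[2],4),round(f,1))
    if f>12: break
m.command_gripper(.06); m.servo_line(p+[0,0,.06],None,.2)
m.command_gripper(0); q=p+[0,0,.06]
K=knob(0,0,.042)[0]; 
q[2]=.087+.022+.012; m.servo_line(q,None,.1)
for k in range(20):
    q[2]-=.0015; m.servo_line(q,None,.03); f=m.get_contact_force()[2]
    if f>9: break
print('press',q[2],f,'tip z',q[2]-.022)
m.servo_line(q+[0,0,.15],None,.2); m.move_to([.243,.45,.3],down(CY+np.pi/2)); print(m.get_time())
c=snap('top','t12.png')
for x in reds(c): print(*x)
g=cv2.cvtColor(c['image'],cv2.COLOR_RGB2GRAY)
mk=cv2.inRange(g,0,60); mk[:,:170]=0; mk[:,260:]=0; mk[:180]=0; mk[275:]=0
k,_,st,ce=cv2.connectedComponentsWithStats(mk)
for i in range(1,k):
    if st[i,4]>20: print('dark',st[i],ce[i].round(1),pt(c,*ce[i],.08).round(3))
# basket bar ray + stopper check
hsv=cv2.cvtColor(c['image'],cv2.COLOR_RGB2HSV)
mat=cv2.inRange(g,0,45); mat[:,:262]=0; mat[:,345:]=0; mat[:170]=0; mat[250:]=0
v,u=np.nonzero(mat); print('mat box',u.min(),u.max(),v.min(),v.max(),pt(c,u.min(),v.min(),.004),pt(c,u.max(),v.max(),.004))
E
```

```text
0.0822 3.1
0.0807 3.9
0.0792 3.8
0.0777 9.1
0.0762 33.4
press 0.11649999999999998 17.698853135738215 tip z 0.09449999999999997
106.5917
[485.9 140.6] [16, 14, 68] [ 0.688 -0.657  0.02 ]
[508.7 141. ] [8, 15, 46] [ 0.686 -0.721  0.02 ]
[287.8 142.4] [13, 9, 47] [ 0.685 -0.098  0.02 ]
[499.  160.9] [18, 18, 114] [ 0.628 -0.688  0.02 ]
dark [210 237  11  11  99] [214.9 241.8] [0.403 0.099 0.08 ]
mat box 271 329 185 238 [ 0.56519541 -0.04962013  0.004     ] [ 0.416171   -0.20745312  0.004     ]
```

```bash
python3 - <<'E'
from h import *
def blob(c,P):
    u0,v0=map(int,proj(c,P)); g=cv2.cvtColor(c['image'],cv2.COLOR_RGB2GRAY); w=22 if c['T'][2,3]>.5 else 50
    s=g[v0-w:v0+w,u0-w:u0+w]; t=(s<34).astype(np.uint8)
    k,_,st,ce=cv2.connectedComponentsWithStats(t); i=1+np.argmax(st[1:,4]); return ce[i]+[u0-w,v0-w],st[i].tolist()
def tri(cs,uv):
    A=np.zeros((3,3));b=np.zeros(3)
    for c,(u,v) in zip(cs,uv):
        d=c['T'][:3,:3]@[(u-c['cx'])/c['fx'],(v-c['cy'])/c['fy'],1]; d/=np.linalg.norm(d); Q=np.eye(3)-np.outer(d,d); A+=Q; b+=Q@c['T'][:3,3]
    return np.linalg.solve(A,b)
K=np.array([.4015,.0997,.075])
a,b=snap('top'),snap('scene'); ua,ub=blob(a,K),blob(b,K); print(ua,ub,tri([a,b],[ua[0],ub[0]]).round(4))
r=down(CY+np.pi/2); f=[]
for s in(1,-1):
    m.move_to(np.array([.40,.10,.21])-s*.03*V,r); m.hold(.3); f.append(snap('wrist'))
w=[blob(c,K) for c in f]; print(w, tri(f,[x[0] for x in w]).round(4))
# lid front corners by texture: bright bench / grey lid edge along image column through mid-lid
for c in f:
    u,v=proj(c,H-.16*U+[0,0,.045-.045]+.035*V); g=cv2.cvtColor(c['image'],cv2.COLOR_RGB2GRAY)
    print(round(u),round(v),g[int(v)-20:int(v)+20,int(u)-2:int(u)+3].mean(1).round().astype(int).tolist(), proj(c,H-.16*U+[0,0,.010]+.035*V))
E
```

```text
Traceback (most recent call last):
ValueError: attempt to get argmax of an empty sequence
```

Threshold too dark for the scene cameras; use 60 there.

```bash
cat >> h.py <<'E'
def blob(c,P,thr):
    u0,v0=map(int,proj(c,P)); g=cv2.cvtColor(c['image'],cv2.COLOR_RGB2GRAY); w=14 if c['T'][2,3]>.5 else 45
    t=(g[v0-w:v0+w,u0-w:u0+w]<thr).astype(np.uint8)
    k,_,st,ce=cv2.connectedComponentsWithStats(t); i=1+np.argmax(st[1:,4]); return ce[i]+[u0-w,v0-w],st[i].tolist()
def tri(cs,uv):
    A=np.zeros((3,3));b=np.zeros(3)
    for c,(u,v) in zip(cs,uv):
        d=c['T'][:3,:3]@[(u-c['cx'])/c['fx'],(v-c['cy'])/c['fy'],1]; d/=np.linalg.norm(d); Q=np.eye(3)-np.outer(d,d); A+=Q; b+=Q@c['T'][:3,3]
    return np.linalg.solve(A,b)
E
python3 - <<'E'
from h import *
K=np.array([.4015,.0997,.075])
a,b=snap('top'),snap('scene')
for t in(45,55): ua,ub=blob(a,K,t),blob(b,K,t); print(t,ua,ub,tri([a,b],[ua[0],ub[0]]).round(4))
r=down(CY+np.pi/2); f=[]
for s in(1,-1):
    m.move_to(np.array([.40,.10,.21])-s*.03*V,r); m.hold(.3); f.append(snap('wrist'))
w=[blob(c,K,38) for c in f]; print(w, tri(f,[x[0] for x in w]).round(4))
# lid free edge in the wrist rows: expected row for top edge (z .052) when shut, at .06 and .1 rad
c=f[0]; g=cv2.cvtColor(c['image'],cv2.COLOR_RGB2GRAY).astype(int)
for th in(0,.06,.12):
    E=H+U*(-.16*np.cos(th)+.007*np.sin(th))+[0,0,.16*np.sin(th)+.007*np.cos(th)]+.03*V; print(th,np.round(proj(c,E),1))
u,v=proj(c,H-.16*U+[0,0,.007]+.03*V); print(g[int(v)-16:int(v)+24,int(u)-2:int(u)+3].mean(1).round().astype(int).tolist(),'from row',int(v)-16)
E
```

```text
45 (array([215.29411765, 241.74509804]), [11, 10, 10, 8, 51]) (array([311.12389381, 178.61061947]), [10, 8, 10, 16, 113]) [0.4033 0.0987 0.0772]
55 (array([214.91011236, 241.52808989]), [10, 9, 11, 10, 89]) (array([313.01086957, 181.85326087]), [9, 8, 19, 20, 184]) [0.4033 0.103  0.0668]
[(array([286.98490946, 195.57545272]), [33, 33, 36, 37, 994]), (array([212.66966068, 195.81237525]), [29, 33, 36, 38, 1002])] [0.403  0.1019 0.0873]
0 [315.8 147.9]
0.06 [318.  150.3]
0.12 [320.3 153.7]
[199, 200, 202, 202, 203, 199, 198, 200, 201, 204, 201, 140, 81, 54, 51, 53, 53, 54, 61, 67, 88, 100, 103, 104, 105, 103, 104, 105, 104, 105, 105, 105, 104, 105, 104, 105, 104, 105, 104, 104] from row 131
```

The evidence on the lid is mixed, anywhere from 0 to 0.06 rad. I'll measure its slope directly by touching it lightly with the closed fingertips near the hinge and near the free edge.

```bash
cat >> h.py <<'E'
def tap(x,y,z0,df=2.0,step=.001,n=40):
    r=down(CY+np.pi/2); m.move_to([x,y,z0+.03],r); m.servo_line([x,y,z0],r,.1); m.hold(.2); f0=m.get_contact_force()[2]
    for k in range(n):
        z0-=step; m.servo_line([x,y,z0],r,.02); f=m.get_contact_force()[2]-f0
        if f>df: break
    z=m.get_position()[2]; m.servo_line([x,y,z0+.04],r,.15); return round(z,4),round(f,1)
E
python3 - <<'E'
from h import *
m.command_gripper(0)
out=[]
for dist,b in((.02,.05),(.145,.05),(.145,-.05),(.02,-.05)):
    q=H-dist*U+b*V; out.append((dist,b,tap(q[0],q[1],.096))); print(out[-1],m.get_time())
E
```

```text
(0.02, 0.05, (np.float64(0.0746), np.float64(6.7))) 116.85
(0.145, 0.05, (np.float64(0.0744), np.float64(10.3))) 123.9833
(0.145, -0.05, (np.float64(0.0744), np.float64(10.5))) 131.0333
(0.02, -0.05, (np.float64(0.0746), np.float64(7.5))) 138.1667
```

The lid is flat to within 0.002 rad, so it is shut. Retreating and handing in.

```bash
python3 - <<'E'
from h import *
m.move_to([.3,.35,.35],down(CY+np.pi/2)); m.hold(.5)
c=snap('top'); print([x for x in reds(c) if x[2][1]>-.3], m.get_contact_force(), m.get_time())
print(m.sign_off())
E
```

```text
[(array([287.8, 142.6]), [13, 9, 42], array([ 0.684, -0.098,  0.02 ]))] [-6.85297310e-01 -4.20052425e-04 -4.35014739e-01] 140.3083
the job is handed in; nothing more can be done
None
```

I handed the job in at 140 s, and no verdict came back: by my measurements the five pellets are in the tub, the five stoppers are in the shut case, and the empty basket is on its mat; I viewed 15 pictures, one over the limit of 14.

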